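Stack a casting pattern on its setter plate

ROBOT

A 6-joint arm with a two-finger parallel gripper is mounted at the origin on the work surface. World frame = base frame: x ahead of the robot, y to its left, z up, the work surface at z = 0. Lengths are in mm, angles in rad, forces in N, time in s.
With the tool pointing down it reaches from about 350 to 875 mm from the base axis. Payload 4.2 kg.
Tool frame: the origin (TCP) lies on the mounting face of the last link; the fingertips stand 173 mm ahead of it and the grasp point (between the pads) lies grip_point_offset ahead of it (grip_point_offset is the distance from the TCP to the grasp point, in mm); z points along the fingers, y is the line along which they close (so a half turn about z gives the same grasp; the last joint's range is limited). The gripper opens to 85 mm and grips with 20 to 120 N. Pads are 22 mm wide; open, the fingers measure 114 mm over their backs; the gripper's body (76 mm by 85 mm) begins 54 mm behind the grasp point. The pads swing forward as they close: fully open they stand 13 mm farther back than shut.
Start: joints at [-1.002, 0.385, 0.008, 0, -1.194, -0.259], TCP at [190.558, -595.221, 404.712] pointing down, gripper open.
Joint ranges: [-3.14, 3.14], [-1.21, 2.06], [-1.07, 1.41], [-3.16, 2.05], [-2.99, -0.16], [-3.1, 3.1]. Speed limits (rad/s): [2.79, 2.79, 3.14, 3.14, 3.14, 3.14].

INTERFACE

Orientations are given as a unit quaternion [x, y, z, w].
In Python, from bench import read_state, get_image, job_done, recognise, place_of, grip_point_offset gives the robot as it stands. The module is installed in compiled form; this text tells all that it offers.
- The arm moves only by the tool carry_out, never from a script. Its arguments are lists of equal length, an entry for each row: "slide": the shift along the tool's x, y, z in m, a list of three; "roll": the turn about the tool's z in degrees; "claw": the finger opening in m, from 0 to 0.0854. A call has 1 to 8 rows; each row is the pose to reach, as a shift and turn from the pose commanded when the call began, along the tool's axes at that moment; what a row does not reach only later rows make up. A row lasts 1/8 s, in which the tool goes at most 62.5 mm and 10.7 degrees, less where a joint would pass 70% of its speed; a pose out of reach is approached as far as the arm can. A call with a gripper value outside its range is refused whole. The fingers move at their own pace and stop on an object; the grip force is fixed at half the most. Time passes only in rows, so rows that repeat a pose let the fingers close. It gives the time, the measured TCP pose, the force, the opening and the grip force at its end, in the units of the state.
- read_state(): the state, without advancing time (a new reading comes with each control period).
- get_image(name): name is "side" or "top" or "wrist"; returns a dict with "img" (384x512x3 uint8, red, green, blue), "z_map" (384x512 float32, mm along the optical axis (not along the pixel's ray), 0 where there is no reading), "mtx" (3x3 intrinsics, pixels), "k1" (the pictures are not rectified: a ray, as slopes to the right and down, at radius r is drawn at 1 + k1 r^2 times it, then the intrinsics apply), "world_from_camera" (4x4, takes a point from camera to world coordinates); the wrist camera has in their place "T_tool_cam" (4x4, takes a point from camera to tool coordinates, whose origin is the TCP and whose axes are the flange's). Camera axes: x right, y up, looking along -z (the intrinsics and any distortion apply to the point x, -y, -z); pixel columns grow to the right and rows downward; lengths in mm; the calibration is good to about 2 mm. A picture is of the moment at which its call begins: read the wrist's pose just before it.
- job_done(): hands the job in; it is judged then, once.
Trained networks look in a picture, given as the dict that the camera call returned (one of the last four; its "shot" number tells which), for a name from the list of things; names that differ only in an ending like _2 or _b are one class to them, and where a whole thing is asked for, a point or a joint stands for the part that bears it (a point fixed in the world has none). Each returns a list of dicts, best first, with "conf" (0 to 1); they miss things now and then, are a little off and sometimes report something else, mostly with a low value. They report only what shows in the picture. A call takes as long as a camera call. They do not tell look-alikes from the thing itself.
- recognise(picture, thing): "at" ([column, row] in pixels, amid what is visible of it).
- place_of(picture, thing): "at" ([column, row] in pixels: a listed point, or the origin of a listed thing).
The state is a dict: "clock": time; "joints": joint angles; "joint_vel": joint speeds; "joint_efforts": joint torques, N m; "position": TCP position; "ee_rot": TCP orientation; "contact_force": force on the tool from outside, world axes, zero at the start; "wrist_torque": the same for the moment, N m; "gripper_width": finger opening in mm; "grasp_force": force on a finger pad.
Only numpy, scipy, OpenCV 4.12 (cv2) and the standard library are available. Lean on these libraries where they do the work, as an engineer would, in place of code of your own. Each camera call takes 0.05 s, during which the arm holds its last target. There are 200 camera calls.

TASK

Build up the pump pattern on the blue setter plate, one piece at a time from the plate up: first the wide foot flange, on it the barrel with the side nozzle, on that the smaller flange, and last the clay-coloured pouring cup, mouth up. Each piece must be fully seated over the boss of what is below it, flat and upright, and at the end the whole stack stands released. The yellow plate is for another job, and the grey pipe elbow, the glue jar and the sanding block should stay where they are.

Things in the scene. Friction and masses are not known exactly. Their poses are not given: they have to be found in the camera images.
- foot_center (a point): Foot flange: cream foam disc 110 mm across, 18 thick, four dark dots; on it a hub 56 across, up to 56 above the underside (grip the hub). Tapered boss on top: 8 mm high, radius 12 to 8 mm. Socket under the centre: radius 17, 12 deep, seats over a boss with 5 mm play until the faces meet. Starts upright on the table. Point: on its axis, 28 mm above the underside; z up. 120 g.
- barrel_center (a point): Barrel: cream foam cylinder 54 mm across, 60 high; side nozzle along its own +x at mid-height, its 44 mm flange ending 60 from the axis. Grip along its y. Tapered boss on top: 8 mm high, radius 12 to 8 mm. Socket under the centre: radius 17, 12 deep, seats over a boss with 5 mm play until the faces meet. Starts upright on the table. Point: on its axis, 30 mm above the underside; z up. Any yaw in the stack. 100 g.
- neck_center (a point): Smaller flange: cream foam disc 86 mm across, 14 thick, eight dark dots; on it a collar 40 across, up to 50 above the underside (grip the collar). Tapered boss on top: 8 mm high, radius 12 to 8 mm. Socket under the centre: radius 17, 12 deep, seats over a boss with 5 mm play until the faces meet. Starts upright on the table. Point: on its axis, 25 mm above the underside; z up. 80 g.
- cup_center (a point): Pouring cup: clay-coloured (brownish pink) open funnel 60 mm high; foot 44 across, wider band 60 across from 34 to 60 above the underside (grip the band from outside). No boss. Socket under the centre: radius 17, 12 deep, seats over a boss with 5 mm play until the faces meet. Starts upright on the table. Point: on its axis, 30 mm above the underside; z up. 60 g.
- plate_blue: Blue round setter plate, the target: 120 mm across, 12 mm thick, fixed to the table. Its flat top is 12 mm above the table. On top, at the centre, stands a steel tapered boss 8 mm high (radius 12 mm at its root, 8 mm at its tip). Origin: centre of its underside, on the table; z up.
- plate_yellow: Yellow round setter plate, the same shape as the blue one, fixed; not used in this job. Origin: centre of its underside.
- elbow: Bystander: grey foam pipe elbow standing on a flange 64 mm across, 74 mm high, its other end pointing level along its own +x to 41 mm from the axis. Loose. Origin: centre of its underside.
- glue: Bystander: glue jar with a green cap, 64 mm across, 80 mm high. Loose. Origin: centre of its underside.
- sander: Bystander: sanding block, black rubber 85 x 50 x 26 mm with a wooden grip on top, 40 mm high in all, long side along its x. Loose. Origin: centre of its underside.
Not all that is in view belongs to the job. Several things have the shape of the plate_blue; the one meant has the colours described above.

How it is judged (in metres and radians):
On the way, in this order (a step that is already met when the one before it is completed fails the run):
1. the foot flange is seated on the blue plate and let go (horizontal distance between foot_center and plate_blue below 0.009 m and z of foot_center in the frame of plate_blue between 0.036 and 0.044 m and angle between foot_center's own z axis and vertical below 0.08 rad and contact force between the fingers and foot below 0.05 N), for 0.2 s.
2. the barrel is seated on the foot flange and let go (horizontal distance between barrel_center and foot_center below 0.009 m and z of barrel_center in the frame of foot_center between 0.054 and 0.062 m and angle between barrel_center's own z axis and vertical below 0.08 rad and contact force between the fingers and barrel below 0.05 N), for 0.2 s.
3. the smaller flange is seated on the barrel and let go (horizontal distance between neck_center and barrel_center below 0.009 m and z of neck_center in the frame of barrel_center between 0.051 and 0.059 m and angle between neck_center's own z axis and vertical below 0.08 rad and contact force between the fingers and neck below 0.05 N), for 0.2 s.
4. the pouring cup is seated on the smaller flange, mouth up, and let go (horizontal distance between cup_center and neck_center below 0.009 m and z of cup_center in the frame of neck_center between 0.051 and 0.059 m and angle between cup_center's own z axis and vertical below 0.08 rad and contact force between the fingers and cup below 0.05 N), for 0.2 s.
At the end, for the whole second after the job is handed in: Blue plate, foot flange, barrel, smaller flange and pouring cup stand in a stack in this order from below, each centred within 9 mm on the one beneath, seated to within 4 mm of full depth, upright within 0.08 rad, at rest (under 20 mm/s) and not touched by the fingers (all of step 1 and all of step 2 and all of step 3 and all of step 4 and linear speed of each of foot, barrel, neck, cup below 0.02 m/s).
It fails at once if the pipe elbow is moved by more than 25 mm (distance of elbow from where it was at the start of the episode above 0.025 m).
It fails at once if the glue jar is moved by more than 25 mm (distance of glue from where it was at the start of the episode above 0.025 m).
It fails at once if the sanding block is moved by more than 25 mm (distance of sander from where it was at the start of the episode above 0.025 m).
It also fails if it takes over 112 s, if anything falls off the work surface, if the arm or the gripper's body presses on something with over 40 N, if the wrist force passes 120 N, or if a joint passes its speed limit or range.

## Working session

There is one attempt and no reset: what is moved stays moved. The work goes in short steps, Python scripts to look and compute and a tool call to move; the robot and the scene stay as the last step left them, time stands still between calls to the robot, and variables do not carry over. Pictures are saved under pics/ and viewed, at most 14 in all, crops included, and the job is handed in when it is done.

Besides the shell and the picture viewer there is one more tool, called after "Request:" by a JSON object that holds its "op" and its "data", one argument or row to a line. carry_out: Moves the arm, as the interface text tells. Its arguments: {"type":"object","properties":{"slide":{"type":"array"},"roll":{"type":"array"},"claw":{"type":"array"}},"required":["slide","roll","claw"]}

```bash
mkdir -p pics
cat > h.py <<'E'
import numpy as np, cv2
from bench import *
from scipy.spatial.transform import Rotation as R
def cam_T(p, st=None):
    if 'world_from_camera' in p: return np.array(p['world_from_camera'])
    T=np.eye(4); T[:3,:3]=R.from_quat(st['ee_rot']).as_matrix(); T[:3,3]=st['position']
    return T@np.array(p['T_tool_cam'])
def ray(p,T,uv):
    K=np.array(p['mtx']); k=p['k1']
    d=np.array([(uv[0]-K[0,2])/K[0,0],(uv[1]-K[1,2])/K[1,1]]); s=d.copy()
    for _ in range(20): s=d/(1+k*(s@s))
    v=np.array([s[0],-s[1],-1.0])
    return T[:3,3], T[:3,:3]@v   # point = o + depth*v
def tri(rays):
    A=np.zeros((3,3));b=np.zeros(3)
    for o,v in rays:
        v=v/np.linalg.norm(v);M=np.eye(3)-np.outer(v,v);A+=M;b+=M@o
    x=np.linalg.solve(A,b)
    res=[np.linalg.norm((np.eye(3)-np.outer(v,v)/(v@v))@(x-o)) for o,v in rays]
    return x,max(res)
def onz(o,v,z): return o+v*(z-o[2])/v[2]
def cloud(p,T):
    z=p['z_map'];h,w=z.shape;K=np.array(p['mtx'])
    g=np.stack(np.meshgrid(np.arange(w),np.arange(h)),-1).reshape(-1,2).astype(float)
    d=(g-[K[0,2],K[1,2]])/[K[0,0],K[1,1]];s=d.copy()
    for _ in range(20): s=d/(1+p['k1']*(s**2).sum(1,keepdims=True))
    c=np.c_[s[:,0],-s[:,1],-np.ones(len(s))]*z.reshape(-1,1)
    P=c@T[:3,:3].T+T[:3,3]; P[z.reshape(-1)<=0]=np.nan
    return P.reshape(h,w,3)
def save(name,img): cv2.imwrite('pics/'+name,img[...,::-1])
E
python3 - <<'E'
from h import *
st=read_state(); print(st, grip_point_offset)
P={n:get_image(n) for n in('top','side','wrist')}
for n in P: save(n+'0.png',P[n]['img'])
Ts={n:cam_T(P[n],st) for n in P}
for n in P: print(n,Ts[n].round(3).tolist(),P[n]['k1'],np.array(P[n]['mtx']).tolist())
for t in ['foot_center','barrel_center','neck_center','cup_center','plate_blue','plate_yellow','elbow','glue','sander']:
    print(t)
    for n in P:
        for d in place_of(P[n],t)[:3]:
            o,v=ray(P[n],Ts[n],d['at']); print('  ',n,np.round(d['at'],1),round(d['conf'],2),'z0',onz(o,v,0).round(),'z28',onz(o,v,28).round())
E
```

```text
{'clock': 0.0, 'joints': array([-1.00237937e+00,  3.85527710e-01,  6.61919037e-03, -4.85289050e-04,
       -1.19402262e+00, -2.58591526e-01]), 'joint_vel': array([-0.00100837,  0.00010276,  0.0007804 ,  0.00113417, -0.00057337,
       -0.00129108]), 'joint_efforts': array([-6.90831669e-06, -3.92286158e+01,  1.88395482e+01,  4.18580979e+00,
       -4.74885106e-03, -2.51515911e-05]), 'position': array([ 190.51659723, -595.02763741,  403.63803718]), 'ee_rot': array([-1.54205326e-01,  9.88038222e-01,  1.06806407e-03, -2.22383954e-04]), 'contact_force': array([-0.01886041,  0.43379477, -1.57877383]), 'wrist_torque': array([-0.01865626, -0.03646574, -0.00047471]), 'grasp_force': 0.0, 'gripper_width': 85.52331652387687} 154.70000000000002
top [[-0.026, 0.99, -0.139, 393.128], [-1.0, -0.028, -0.007, -8.202], [-0.011, 0.139, 0.99, 967.777], [0.0, 0.0, 0.0, 1.0]] -0.09688187546042198 [[371.9316817151604, 0.0, 254.5601340090234], [0.0, 371.9316817151604, 188.77578997490878], [0.0, 0.0, 1.0]]
side [[-0.987, 0.102, -0.123, 339.345], [-0.159, -0.555, 0.817, 1151.219], [0.015, 0.826, 0.564, 876.05]
[... 1691 characters left out ...]
.5] 0.74 z0 [ 510. -412.    0.] z28 [ 507. -401.   28.]
   side [264.8 143.1] 0.65 z0 [ 521. -432.    0.] z28 [ 516. -381.   28.]
   side [267.3 216.4] 0.33 z0 [450.  42.   0.] z28 [447.  77.  28.]
elbow
   top [146.5 242.2] 0.65 z0 [396. 284.   0.] z28 [396. 276.  28.]
   side [274.1 274.4] 0.91 z0 [400. 290.   0.] z28 [398. 318.  28.]
glue
   top [ 92.9 203. ] 0.59 z0 [502. 432.   0.] z28 [499. 420.  28.]
   side [223.4 308.8] 0.93 z0 [510. 430.  -0.] z28 [505. 453.  28.]
sander
   top [359.2 232. ] 0.69 z0 [ 408. -270.    0.] z28 [ 407. -263.   28.]
   side [289.  170.4] 0.88 z0 [ 406. -243.    0.] z28 [ 404. -198.   28.]
   side [274.8 274.1] 0.25 z0 [398. 289.   0.] z28 [396. 316.  28.]
```

View pics/top0.png

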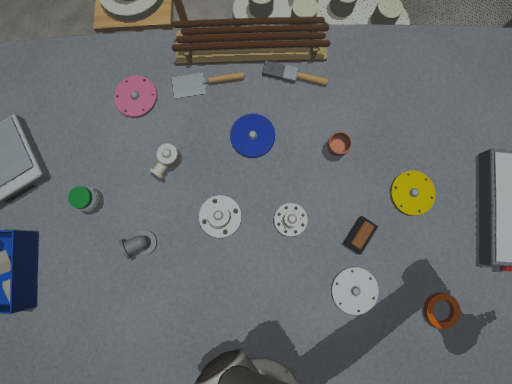

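View pics/side0.png

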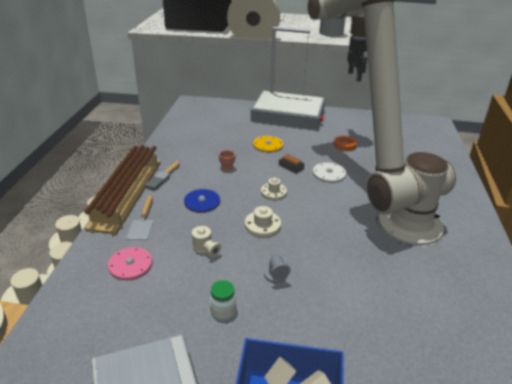

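Top view: the plate-shaped things are blue (252,135), pink (135,97), white (355,290) and yellow (413,193). Blue fits the description, because it is the only one with that colour. The foot is at (219,216), neck (291,219), barrel (166,155) with its nozzle toward (158,173), and cup (339,144). Next I'll confirm with a crop and measure from both views.

Run:
```python
from h import *
P={n:get_image(n) for n in('top','side')}
Ts={n:cam_T(P[n]) for n in P}
C={n:cloud(P[n],Ts[n]) for n in P}
for t in ['foot_center','barrel_center','neck_center','cup_center','plate_blue']:
    r=[ray(P[n],Ts[n],place_of(P[n],t)[0]['at']) for n in P]
    x,e=tri(r); print(t,'tri',x.round(1),round(e,1))
    for n in P:
        c=C[n].reshape(-1,3); near=c[np.hypot(*(c[:,:2]-x[:2]).T)<75]
        tab=np.median(near[near[:,2]<6][:,2]) 
        a=near[near[:,2]>tab+5]
        if t=='plate_blue': a=near[near[:,2]>tab+6]
        zmax=np.percentile(a[:,2],99)
        print('   ',n,'table',tab.round(1),'zmax',zmax.round(1),'bbox',np.percentile(a,2,axis=0).round(),np.percentile(a,98,axis=0).round(),
          'mean top', a[a[:,2]>zmax-6].mean(0).round(1))
im=np.hstack([cv2.resize(P['top']['img'][95:180,200:310],None,fx=3.6,fy=3.6,interpolation=2),cv2.resize(P['side']['img'][165:250,150:260],None,fx=3.6,fy=3.6,interpolation=2)])
save('crop.png',im)
```

```text
foot_center tri [456.4  92.9  31.9] 5.5
    top table 0.4 zmax 64.7 bbox [410.  40.  15.] [508. 140.  64.] mean top [458.1  89.3  62.1]
    side table 1.7 zmax 65.3 bbox [409.  59.   9.] [508. 146.  64.] mean top [456.9  94.3  61.9]Traceback (most recent call last):
  File "<stdin>", line 6, in <module>
IndexError: list index out of range
```

Run:
```python
from h import *
P={n:get_image(n) for n in('top','side')}
Ts={n:cam_T(P[n]) for n in P}
C={n:cloud(P[n],Ts[n]) for n in P}
G={'foot_center':(458,92),'barrel_center':(614,217),'neck_center':(448,-87),'cup_center':(640,-216),'plate_blue':(670,3)}
for t in G:
    r=[ray(P[n],Ts[n],d[0]['at']) for n in P if (d:=place_of(P[n],t))]
    if len(r)>1: x,e=tri(r); print(t,'tri',x.round(1),round(e,1))
    else: print(t,'missed in one')
    x=np.array(G[t])
    for n in P:
        c=C[n].reshape(-1,3); near=c[np.hypot(*(c[:,:2]-x).T)<75]
        tab=np.median(near[near[:,2]<6][:,2]) 
        a=near[near[:,2]>tab+6]
        zmax=np.percentile(a[:,2],99)
        print('   ',n,'table',tab.round(1),'zmax',zmax.round(1),'bbox',np.percentile(a,2,axis=0).round(),np.percentile(a,98,axis=0).round(),
          'mean top', a[a[:,2]>zmax-6].mean(0).round(1))
im=np.hstack([cv2.resize(P['top']['img'][95:180,200:310],None,fx=3.6,fy=3.6,interpolation=2),cv2.resize(P['side']['img'][165:250,150:260],None,fx=3.6,fy=3.6,interpolation=2)])
save('crop.png',im)
```

```text
foot_center tri [456.5  91.1  36.5] 1.5
    top table 0.5 zmax 64.7 bbox [410.  40.  15.] [508. 140.  63.] mean top [458.8  89.7  61.9]
    side table 1.7 zmax 65.6 bbox [409.  60.  10.] [508. 145.  64.] mean top [458.   93.9  63.2]
barrel_center tri [617.8 214.8  14.6] 0.2
    top table 0.5 zmax 69.8 bbox [564. 193.  12.] [638. 257.  68.] mean top [615.8 216.5  67.4]
    side table 1.0 zmax 69.5 bbox [561. 199.  11.] [640. 270.  68.] mean top [617.6 224.2  66.2]
neck_center tri [440.2 -93.8  28.9] 5.0
    top table 0.3 zmax 60.1 bbox [ 408. -129.   11.] [484. -52.  59.] mean top [446.3 -90.6  57.5]
    side table 1.8 zmax 61.3 bbox [ 407. -117.    9.] [485. -47.  60.] mean top [446.1 -86.   58.8]
cup_center missed in one
    top table 0.3 zmax 62.7 bbox [ 605. -246.   20.] [ 659. -192.   62.] mean top [ 633.  -221.3   59.9]
    side table 1.9 zmax 64.4 bbox [ 607. -249.   10.] [ 660. -186.   64.] mean top [ 635.4 -214.5   61.9]
plate_blue tri [ 477.6 -130.6   27.6] 231.9
    top table 0.6 zmax 20.2 bbox [619. -52.   9.] [724.  55.  18.] mean top [6.702e+02 4.000e-01 1.580e+01]
    side table 1.8 zmax 22.0 bbox [619. -50.   9.] [726.  59.  20.] mean top [669.9   6.   18. ]
```

View pics/crop.png

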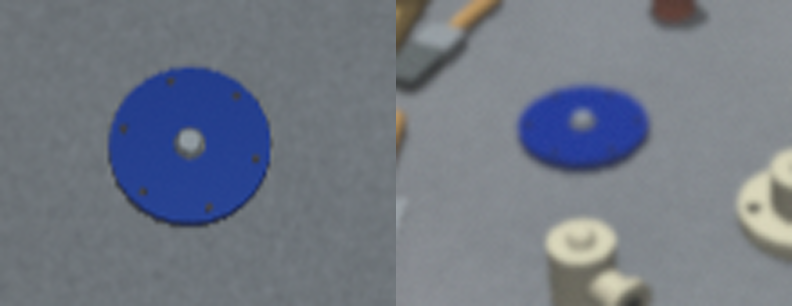

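The crop confirms the blue plate with its steel boss, with no look-alike near it, at about (671,3). I'll move over the foot flange.

Request:
{"op": "carry_out", "data": {
  "slide": [
    [-0.464,0.572,0.054],
    [-0.464,0.572,0.054],
    [-0.464,0.572,0.054],
    [-0.464,0.572,0.054],
    [-0.464,0.572,0.054],
    [-0.464,0.572,0.054],
    [-0.464,0.572,0.054],
    [-0.464,0.572,0.054]
  ],
  "roll": [0,0,0,0,0,0,0,0],
  "claw": [0.085,0.085,0.085,0.085,0.085,0.085,0.085,0.085]
}}

```text
clock: 3.35
position: [372.0, -128.7, 368.7]
ee_rot: [-0.154, 0.988, -0.0, 0.001]
contact_force: [1.3, -0.2, -0.0]
gripper_width: 85.0
grasp_force: 0.0
```

```bash
cat >> h.py <<'E'
def go(x,y,z,yaw=None,st=None):
    """print slide/roll from measured pose to a TCP pose; yaw = world angle of tool y (deg), mod 180"""
    st=st or read_state(); Rm=R.from_quat(st['ee_rot']).as_matrix()
    s=Rm.T@(np.array([x,y,z])-st['position'])
    a=np.degrees(np.arctan2(Rm[1,1],Rm[0,1])); roll=0
    if yaw is not None: roll=-((yaw-a+90)%180-90)
    print('GO',(x,y,z),'slide mm',s.round(1),'roll',round(roll,1),'yaw now',a.round(1),'j6',st['joints'][5].round(2),'t',round(st['clock'],2),'tilt',(Rm[2,2]).round(4),'pos',np.round(st['position'],1),'w',round(st['gripper_width'],1))
E
python3 - <<'E'
from h import *
go(458,91.5,350)
E
```

```text
GO (458, 91.5, 350) slide mm [-149.1  183.5   18.8] roll 0 yaw now 107.8 j6 -1.35 t 3.35 tilt -1.0 pos [ 372.  -128.7  368.7] w 85.0
```

Request:
{"op": "carry_out", "data": {
  "slide": [
    [-0.149,0.184,0.019],
    [-0.149,0.184,0.019],
    [-0.149,0.184,0.019],
    [-0.149,0.184,0.019],
    [-0.149,0.184,0.019],
    [-0.149,0.184,0.019]
  ],
  "roll": [0,0,0,0,0,0],
  "claw": [0.085,0.085,0.085,0.085,0.085,0.085]
}}

```text
clock: 4.1
position: [457.2, 90.0, 349.0]
ee_rot: [-0.154, 0.988, -0.0, -0.0]
contact_force: [0.9, 0.1, -0.0]
gripper_width: 85.0
grasp_force: 0.0
```

```bash
cat >> h.py <<'E'
def look(name,thing,zs,xy,save_as=None,rad=70):
    """wrist/fixed view: net's point at height zs, and depth bands around xy"""
    st=read_state(); p=get_image(name); T=cam_T(p,st); 
    for d in place_of(p,thing)[:2]:
        o,v=ray(p,T,d['at']); print(name,thing,np.round(d['at'],1),round(d['conf'],2),'at z',[(z,onz(o,v,z)[:2].round(1).tolist()) for z in zs])
    c=cloud(p,T); q=c.reshape(-1,3); q=q[np.hypot(*(q[:,:2]-np.array(xy)).T)<rad]
    if save_as: save(save_as,p['img'])
    return p,T,q
def circ(P):
    """least-squares circle through the hull of the xy points"""
    h=cv2.convexHull(P[:,:2].astype(np.float32)).reshape(-1,2).astype(float)
    s=np.linalg.lstsq(np.c_[2*h,np.ones(len(h))],(h**2).sum(1),rcond=None)[0]
    return s[:2].round(1), round(float(np.sqrt(s[2]+s[:2]@s[:2])),1)
def bands(q,B):
    for a,b in B:
        m=q[(q[:,2]>a)&(q[:,2]<b)]
        if len(m)>8: print('  z',a,b,'n',len(m),'circle',circ(m),'zmed',np.median(m[:,2]).round(1))
E
python3 - <<'E'
from h import *
go(458,91.5,350)
p,T,q=look('wrist','foot_center',[28],(458,91.5),'w1.png')
bands(q,[(-3,6),(14,22),(51,60),(60,68)])
E
```

```text
GO (458, 91.5, 350) slide mm [-1.2  1.2 -1. ] roll 0 yaw now 107.8 j6 -1.8 t 4.1 tilt -1.0 pos [457.2  90.  349. ] w 85.0
wrist foot_center [259.9 184.6] 0.65 at z [(28, [456.6, 92.3])]
  z -3 6 n 3795 circle (array([458. ,  91.5]), 69.9) zmed 0.3
  z 14 22 n 5243 circle (array([457.7,  89.5]), 54.7) zmed 18.3
  z 51 60 n 2277 circle (array([457.6,  89.4]), 27.7) zmed 56.3
  z 60 68 n 398 circle (array([457.4,  89.5]), 10.6) zmed 63.9
```

View pics/w1.png

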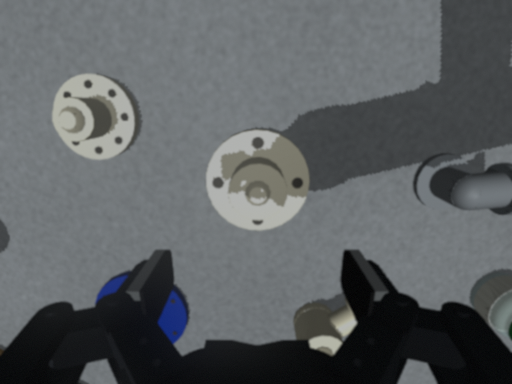

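The wrist view shows the foot at (258,180) and its depth circles match the text: z 18/56/64, r 55/28. Its axis is at (457.6, 89.5). I'll descend to grip the hub.

Request:
{"op": "carry_out", "data": {
  "slide": [
    [0,0,0.06],
    [0,0,0.12],
    [0,0,0.154],
    [0,0,0.154],
    [0,0,0.154],
    [0,0,0.154],
    [0,0,0.154],
    [0,0,0.154]
  ],
  "roll": [0,0,0,0,0,0,0,0],
  "claw": [0.085,0.085,0.085,0.085,0.045,0.045,0.045,0.045]
}}

```text
clock: 5.2
position: [458.2, 90.2, 197.5]
ee_rot: [-0.154, 0.988, 0.001, 0.002]
contact_force: [-1.2, -1.4, 7.0]
gripper_width: 54.7
grasp_force: 63.1
```

Run:
```python
from h import *
go(670,2,280); print(grip_point_offset,read_state()['grasp_force'])
```

```text
GO (670, 2, 280) slide mm [-175.1 -148.6  -81.8] roll 0 yaw now 107.8 j6 -1.81 t 5.2 tilt -1.0 pos [458.2  90.2 197.5] w 54.7
154.70000000000002 63.06231737136841
```

Request:
{"op": "carry_out", "data": {
  "slide": [
    [0,0,-0.06],
    [0,0,-0.12],
    [-0.03,0.01,-0.153],
    [-0.216,0.046,-0.153],
    [-0.216,0.046,-0.153],
    [-0.216,0.046,-0.153],
    [-0.216,0.046,-0.153],
    [-0.216,0.046,-0.153]
  ],
  "roll": [0,0,0,0,0,0,0,0],
  "claw": [0.045,0.045,0.045,0.045,0.045,0.045,0.045,0.045]
}}

```text
clock: 6.2
position: [648.8, 199.5, 348.0]
ee_rot: [-0.154, 0.988, 0.0, -0.001]
contact_force: [-0.5, -0.4, -1.1]
gripper_width: 54.7
grasp_force: 64.1
```

Run:
```python
from h import *
p,T,q=look('wrist','plate_blue',[0,20],(670,2),'w2.png',80)
bands(q,[(-3,5),(9,15),(17,24)])
c=cloud(p,T).reshape(-1,3); st=read_state(); f=c[(np.hypot(*(c[:,:2]-st['position'][:2]).T)<70)&(c[:,2]>100)&(c[:,2]<250)]
z,n=np.histogram(f[:,2],bins=30); print(z,n.round())
go(670.5,1.5,260)
```

```text
wrist plate_blue [311.8 310.3] 0.94 at z [(0, [795.5, 321.3]), (20, [781.7, 312.1])]
wrist plate_blue [ 81.4 147.3] 0.72 at z [(0, [674.0, 3.9]), (20, [667.8, 14.7])]
  z -3 5 n 6280 circle (array([670.,   2.]), 79.8) zmed 0.4
  z 9 15 n 9186 circle (array([671.6,   1.1]), 59.9) zmed 12.3
  z 17 24 n 284 circle (array([671.3,   1.8]), 10.0) zmed 19.9
[  57   84  126   55 2553 9502  170  177  186  263  346  371  414  453
  485  542 8444 1283 1043 1494  200  437  797 1028 2660 2884 1265 1322
 1663 2209] [152. 155. 159. 162. 165. 168. 172. 175. 178. 181. 185. 188. 191. 195.
 198. 201. 204. 208. 211. 214. 217. 221. 224. 227. 230. 234. 237. 240.
 243. 247. 250.]
GO (670.5, 1.5, 260) slide mm [  39.  -195.    89.1] roll 0 yaw now 107.7 j6 -1.8 t 6.3 tilt -1.0 pos [648.2 199.1 349.1] w 54.9
```

View pics/w2.png

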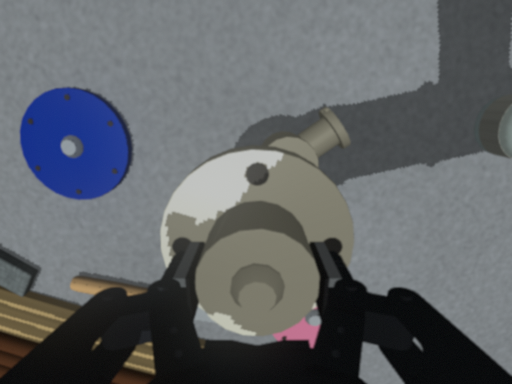

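Plate boss at (75,147), measured centre (671.5, 1.4), top z 12.3. The foot is held level. I'll measure its offset in the hand.

```bash
cat >> h.py <<'E'
def hand(levels,rad=75,tol=3):
    """circles of the held piece: levels = heights below TCP of flat faces; returns offset from TCP (world)"""
    st=read_state(); p=get_image('wrist'); c=cloud(p,cam_T(p,st)).reshape(-1,3)
    d=c-st['position']; d=d[np.hypot(d[:,0],d[:,1])<rad]
    h,e=np.histogram(-d[:,2],bins=np.arange(90,215,2)); print('depth hist',[(int(e[i]),int(h[i])) for i in range(len(h)) if h[i]>300])
    for L in levels:
        m=d[abs(-d[:,2]-L)<tol]
        if len(m)>8: print('  L',L,'n',len(m),'offset circle',circ(m),'med',np.median(-m[:,2]).round(1),'std',m[:,2].std().round(2))
    return d
E
python3 - <<'E'
from h import *
hand([133,141,179])
E
```

```text
depth hist [(90, 2023), (92, 2078), (94, 1893), (96, 1733), (98, 1500), (100, 1096), (102, 1020), (104, 934), (106, 742), (108, 737), (110, 1008), (112, 2024), (114, 1937), (116, 1191), (118, 621), (120, 532), (122, 469), (124, 328), (130, 376), (132, 1231), (134, 637), (136, 567), (138, 573), (140, 7714), (142, 1224), (144, 332), (146, 311), (148, 301), (176, 564), (178, 10493), (180, 1004)]
  L 133 n 2244 offset circle (array([-10.4,  -4.5]), 34.7) med 133.3 std 1.28
  L 141 n 9511 offset circle (array([-1.7, -1.3]), 31.5) med 141.3 std 0.84
  L 179 n 12061 offset circle (array([-1.1, -1.1]), 54.7) med 179.1 std 0.67
```

Request:
{"op": "carry_out", "data": {
  "slide": [
    [0.039,-0.195,0.07],
    [0.039,-0.195,0.07],
    [0.039,-0.195,0.07],
    [0.039,-0.195,0.07],
    [0.039,-0.195,0.07],
    [0.039,-0.195,0.07]
  ],
  "roll": [0,0,0,0,0,0],
  "claw": [0.045,0.045,0.045,0.045,0.045,0.045]
}}

```text
clock: 7.1
position: [671.5, 3.0, 279.5]
ee_rot: [-0.155, 0.988, 0.0, 0.001]
contact_force: [0.3, 0.2, -0.3]
gripper_width: 54.6
grasp_force: 64.2
```

Run:
```python
from h import *
go(671.5,1.4,208)
```

```text
GO (671.5, 1.4, 208) slide mm [ 0.6 -1.5 71.5] roll 0 yaw now 107.8 j6 -1.5 t 7.1 tilt -1.0 pos [671.5   3.  279.5] w 54.6
```

Request:
{"op": "carry_out", "data": {
  "slide": [
    [-0.001,-0.001,0.03],
    [-0.001,-0.001,0.05],
    [-0.001,-0.001,0.06],
    [-0.001,-0.001,0.071],
    [-0.001,-0.001,0.071],
    [-0.001,-0.001,0.071],
    [-0.001,-0.001,0.071]
  ],
  "roll": [0,0,0,0,0,0,0],
  "claw": [0.045,0.045,0.045,0.045,0.045,0.045,0.045]
}}

```text
clock: 7.98
position: [673.3, 2.5, 209.5]
ee_rot: [-0.155, 0.988, 0.0, 0.002]
contact_force: [-2.8, 1.9, 6.3]
gripper_width: 54.7
grasp_force: 64.6
```

Request:
{"op": "carry_out", "data": {
  "slide": [
    [0,0,0],
    [0,0,0],
    [0,0,0],
    [0,0,-0.06],
    [0,0,-0.12],
    [0,0,-0.14],
    [0,0,-0.14]
  ],
  "roll": [0,0,0,0,0,0,0],
  "claw": [0.085,0.085,0.085,0.085,0.085,0.085,0.085]
}}

```text
clock: 8.85
position: [672.9, 1.4, 349.3]
ee_rot: [-0.154, 0.988, 0.0, 0.002]
contact_force: [-0.7, -1.4, -0.4]
gripper_width: 84.9
grasp_force: 0.0
```

Run:
```python
from h import *
p,T,q=look('wrist','foot_center',[40],(671.5,1.5),None,65)
bands(q,[(9,16),(27,33),(65,71),(73,80)])
go(615,216,350)
```

```text
wrist foot_center [260.2 185. ] 0.56 at z [(40, [671.2, 3.4])]
  z 9 16 n 891 circle (array([6.715e+02, 4.000e-01]), 59.5) zmed 12.2
  z 27 33 n 5602 circle (array([672.8,   1.1]), 54.8) zmed 30.4
  z 65 71 n 2404 circle (array([672.7,   1.2]), 27.6) zmed 68.3
  z 73 80 n 388 circle (array([672.8,   0.8]), 10.2) zmed 76.1
GO (615, 216, 350) slide mm [-10.7 221.9  -4.3] roll 0 yaw now 107.7 j6 -1.5 t 8.95 tilt -1.0 pos [672.3   1.3 345.6] w 84.9
```

Request:
{"op": "carry_out", "data": {
  "slide": [
    [-0.011,0.222,-0.004],
    [-0.011,0.222,-0.004],
    [-0.011,0.222,-0.004],
    [-0.011,0.222,-0.004],
    [-0.011,0.222,-0.004],
    [-0.011,0.222,-0.004],
    [-0.011,0.222,-0.004]
  ],
  "roll": [54,54,54,54,54,54,54],
  "claw": [0.085,0.085,0.085,0.085,0.085,0.085,0.085]
}}

```text
clock: 9.82
position: [615.6, 215.8, 349.7]
ee_rot: [0.31, 0.951, -0.001, -0.001]
contact_force: [0.8, 0.3, -0.9]
gripper_width: 85.0
grasp_force: 0.0
```

Run:
```python
from h import *
p,T,q=look('wrist','barrel_center',[30],(615,216),'w3.png',80)
bands(q,[(55,63),(64,72)])
c=circ(q[(q[:,2]>55)&(q[:,2]<63)])[0]
m=q[(q[:,2]>20)&(q[:,2]<54)]; d=m[:,:2]-c; r=np.hypot(*d.T); d=d[(r>33)&(r<66)]
yy=np.degrees(np.arctan2(d[:,1].mean(),d[:,0].mean())); print('nozzle',len(d),yy,'spread',np.degrees(np.arctan2(d[:,1],d[:,0])).std())
go(c[0],c[1],195,yy-90)
```

```text
wrist barrel_center [258.5 178.8] 0.89 at z [(30, [611.2, 219.0])]
  z 55 63 n 2110 circle (array([616.1, 217.8]), 26.7) zmed 60.4
  z 64 72 n 411 circle (array([616., 218.]), 10.7) zmed 67.9
nozzle 1136 143.2681939331344 spread 11.861684936658456
GO (np.float64(616.1), np.float64(217.8), 195) slide mm [  1.    2.2 155.4] roll 0.5 yaw now 53.8 j6 -2.79 t 9.93 tilt -1.0 pos [615.7 215.5 350.4] w 84.7
```

View pics/w3.png

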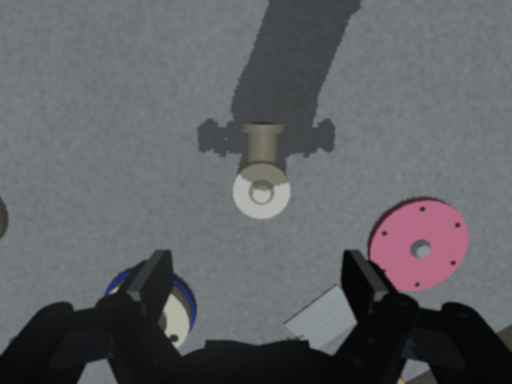

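The barrel is at (262,190) with its nozzle pointing straight up the image. The heights 60.4/67.9 are right and the yaw matches the grip, so I'll grasp.

Request:
{"op": "carry_out", "data": {
  "slide": [
    [0.001,0.002,0.06],
    [0.001,0.002,0.12],
    [0.001,0.002,0.156],
    [0.001,0.002,0.156],
    [0.001,0.002,0.156],
    [0.001,0.002,0.156],
    [0.001,0.002,0.156],
    [0.001,0.002,0.156]
  ],
  "roll": [0,0,0,0,0,0,0,0],
  "claw": [0.085,0.085,0.085,0.085,0.045,0.045,0.045,0.045]
}}

```text
clock: 10.92
position: [616.8, 218.9, 198.1]
ee_rot: [0.311, 0.951, 0.002, 0.002]
contact_force: [-0.5, -0.4, 6.8]
gripper_width: 52.9
grasp_force: 63.3
```

Request:
{"op": "carry_out", "data": {
  "slide": [
    [0,0,-0.06],
    [0,0,-0.12],
    [0,0,-0.16],
    [0,0,-0.16],
    [0,0,-0.16]
  ],
  "roll": [0,0,0,0,0],
  "claw": [0.045,0.045,0.045,0.045,0.045]
}}

```text
clock: 11.55
position: [615.3, 218.2, 354.4]
ee_rot: [0.311, 0.95, -0.0, -0.001]
contact_force: [-0.0, -0.1, -1.3]
gripper_width: 52.8
grasp_force: 63.4
```

Run:
```python
from h import *
d=hand([128,136])
go(672.8,1.1,310)
```

```text
depth hist [(90, 2005), (92, 2034), (94, 1883), (96, 1747), (98, 1528), (100, 1126), (102, 1015), (104, 917), (106, 738), (108, 735), (110, 912), (112, 1964), (114, 1915), (116, 1318), (118, 651), (120, 507), (122, 526), (124, 336), (128, 770), (130, 1002), (132, 764), (134, 559), (136, 4943), (138, 3634), (140, 365), (142, 346), (144, 546), (146, 981), (148, 607), (150, 627), (152, 1747), (154, 1141), (156, 776), (158, 595), (160, 404)]
  L 128 n 1684 offset circle (array([-28.9,  18.5]), 46.6) med 129.7 std 1.57
  L 136 n 9104 offset circle (array([-0.5,  2.4]), 29.8) med 137.8 std 1.15
GO (672.8, 1.1, 310) slide mm [-174.9 -140.9   43.6] roll 0 yaw now 53.7 j6 -2.79 t 11.6 tilt -1.0 pos [615.3 218.2 353.6] w 52.7
```

Request:
{"op": "carry_out", "data": {
  "slide": [
    [-0.175,-0.141,0.0],
    [-0.175,-0.141,0.02],
    [-0.175,-0.141,0.053],
    [-0.175,-0.141,0.053],
    [-0.175,-0.141,0.053],
    [-0.175,-0.141,0.053],
    [-0.175,-0.141,0.053]
  ],
  "roll": [0,0,0,0,0,0,0],
  "claw": [0.045,0.045,0.045,0.045,0.045,0.045,0.045]
}}

```text
clock: 12.48
position: [673.7, 2.5, 302.4]
ee_rot: [0.31, 0.951, 0.0, 0.0]
contact_force: [-1.0, -0.1, -1.3]
gripper_width: 52.6
grasp_force: 63.5
```

Run:
```python
from h import *
d=hand([130],rad=18)
go(672.8,1.1,265)
```

```text
depth hist [(90, 547), (92, 604), (94, 511), (96, 343), (98, 378), (128, 621), (130, 738), (132, 372), (134, 368), (136, 1535), (138, 980)]
  L 130 n 1538 offset circle (array([-1.8, -0. ]), 10.0) med 130.2 std 1.02
GO (672.8, 1.1, 265) slide mm [-0.1 -1.7 37.6] roll 0 yaw now 53.9 j6 -2.44 t 12.53 tilt -1.0 pos [673.7   2.6 302.6] w 52.6
```

Request:
{"op": "carry_out", "data": {
  "slide": [
    [0,-0.001,0.015],
    [0,-0.001,0.025],
    [0,-0.001,0.032],
    [0,-0.001,0.037],
    [0,-0.001,0.037],
    [0,-0.001,0.037]
  ],
  "roll": [0,0,0,0,0,0],
  "claw": [0.045,0.045,0.045,0.045,0.045,0.045]
}}

```text
clock: 13.28
position: [672.9, 0.5, 266.2]
ee_rot: [0.311, 0.95, -0.0, 0.0]
contact_force: [-3.6, 0.4, 6.4]
gripper_width: 52.6
grasp_force: 63.5
```

Request:
{"op": "carry_out", "data": {
  "slide": [
    [0,0,0],
    [0,0,0],
    [0,0,0],
    [0,0,-0.06],
    [0,0,-0.12],
    [0,0,-0.14],
    [0,0,-0.14]
  ],
  "roll": [0,0,0,0,0,0,0],
  "claw": [0.085,0.085,0.085,0.085,0.085,0.085,0.085]
}}

```text
clock: 14.15
position: [673.2, 0.4, 407.3]
ee_rot: [0.311, 0.95, 0.001, 0.002]
contact_force: [0.5, 0.2, 0.4]
gripper_width: 85.1
grasp_force: 0.0
```

Run:
```python
from h import *
p,T,q=look('wrist','barrel_center',[98],(672.5,1.5),None,65)
bands(q,[(27,34),(65,72),(124,131),(132,140)])
go(446.5,-89.5,350,107.7)
```

```text
wrist barrel_center [254.5 183.3] 0.77 at z [(98, [670.1, -0.0])]
  z 27 34 n 2432 circle (array([672.5,   1.2]), 54.6) zmed 30.4
  z 65 72 n 66 circle (array([672.4,   1.3]), 27.5) zmed 68.2
  z 124 131 n 2247 circle (array([ 6.72e+02, -5.00e-01]), 26.7) zmed 128.3
  z 132 140 n 451 circle (array([ 6.717e+02, -3.000e-01]), 10.8) zmed 135.8
GO (446.5, -89.5, 350) slide mm [ 129.1 -206.3   54. ] roll -54.0 yaw now 53.7 j6 -2.44 t 14.25 tilt -1.0 pos [6.728e+02 5.000e-01 4.035e+02] w 84.9
```

Request:
{"op": "carry_out", "data": {
  "slide": [
    [0.129,-0.206,0.054],
    [0.129,-0.206,0.054],
    [0.129,-0.206,0.054],
    [0.129,-0.206,0.054],
    [0.129,-0.206,0.054],
    [0.129,-0.206,0.054],
    [0.129,-0.206,0.054],
    [0.129,-0.206,0.054]
  ],
  "roll": [-54,-54,-54,-54,-54,-54,-54,-54],
  "claw": [0.085,0.085,0.085,0.085,0.085,0.085,0.085,0.085]
}}

```text
clock: 15.25
position: [447.9, -89.1, 350.8]
ee_rot: [-0.154, 0.988, 0.0, -0.0]
contact_force: [-0.0, -0.5, 0.1]
gripper_width: 84.9
grasp_force: 0.0
```

Run:
```python
from h import *
p,T,q=look('wrist','neck_center',[25],(446.5,-89.5),None,60)
bands(q,[(10,18),(46,53),(54,62)])
go(446.5,-89.5,195)
```

```text
wrist neck_center [260.1 175.9] 0.69 at z [(25, [439.6, -88.9])]
  z 10 18 n 3425 circle (array([444.8, -91.5]), 42.9) zmed 14.4
  z 46 53 n 877 circle (array([444.5, -91.4]), 19.6) zmed 50.3
  z 54 62 n 391 circle (array([444.2, -91.4]), 10.9) zmed 57.7
GO (446.5, -89.5, 195) slide mm [  1.2   0.  155.9] roll 0 yaw now 107.7 j6 -1.42 t 15.35 tilt -1.0 pos [447.7 -89.2 350.9] w 84.4
```

Request:
{"op": "carry_out", "data": {
  "slide": [
    [0.004,-0.001,0.06],
    [0.004,-0.001,0.12],
    [0.004,-0.001,0.157],
    [0.004,-0.001,0.157],
    [0.004,-0.001,0.157],
    [0.004,-0.001,0.157],
    [0.004,-0.001,0.157],
    [0.004,-0.001,0.157]
  ],
  "roll": [0,0,0,0,0,0,0,0],
  "claw": [0.085,0.085,0.085,0.085,0.03,0.03,0.03,0.03]
}}

```text
clock: 16.35
position: [444.4, -91.4, 196.0]
ee_rot: [-0.155, 0.988, -0.0, 0.002]
contact_force: [-1.3, 0.5, 5.7]
gripper_width: 38.3
grasp_force: 59.6
```

Request:
{"op": "carry_out", "data": {
  "slide": [
    [0,0,-0.06],
    [0,0,-0.12],
    [0,0,-0.18],
    [0,0,-0.2],
    [0,0,-0.2],
    [0,0,-0.2]
  ],
  "roll": [0,0,0,0,0,0],
  "claw": [0.03,0.03,0.03,0.03,0.03,0.03]
}}

```text
clock: 17.1
position: [443.0, -91.6, 393.1]
ee_rot: [-0.154, 0.988, 0.0, -0.001]
contact_force: [-0.5, -0.8, -0.3]
gripper_width: 38.3
grasp_force: 60.5
```

Run:
```python
from h import *
d=hand([181,183])
d=hand([139,145],rad=18)
go(672,-0.4,370)
```

```text
depth hist [(90, 2039), (92, 1967), (94, 1893), (96, 1675), (98, 1810), (100, 1255), (102, 1033), (104, 977), (106, 842), (108, 727), (110, 756), (112, 837), (114, 1936), (116, 1855), (118, 1120), (120, 625), (122, 466), (124, 463), (126, 339), (134, 479), (136, 704), (138, 818), (140, 494), (142, 499), (144, 2067), (146, 1494), (180, 5253), (182, 1877)]
  L 181 n 7261 offset circle (array([-0.5, -0.7]), 42.8) med 181.6 std 0.68
  L 183 n 7220 offset circle (array([-0.6, -0.8]), 42.8) med 181.6 std 0.73
depth hist [(90, 511), (92, 508), (94, 438), (98, 340), (136, 586), (138, 611), (140, 339), (142, 308), (144, 1453), (146, 842)]
  L 139 n 1536 offset circle (array([-1.8, -1.3]), 10.6) med 138.3 std 1.4
  L 145 n 2603 offset circle (array([-0.,  0.]), 17.9) med 145.7 std 1.07
GO (672, -0.4, 370) slide mm [-245.7   17.1   21.8] roll 0 yaw now 107.7 j6 -1.42 t 17.2 tilt -1.0 pos [443.3 -91.6 392.6] w 38.5
```

Request:
{"op": "carry_out", "data": {
  "slide": [
    [-0.246,0.018,0],
    [-0.246,0.018,0],
    [-0.246,0.018,0.03],
    [-0.246,0.018,0.033],
    [-0.246,0.018,0.033],
    [-0.246,0.018,0.033],
    [-0.246,0.018,0.033]
  ],
  "roll": [0,0,0,0,0,0,0],
  "claw": [0.03,0.03,0.03,0.03,0.03,0.03,0.03]
}}

```text
clock: 18.08
position: [671.7, 0.0, 362.2]
ee_rot: [-0.154, 0.988, -0.0, 0.0]
contact_force: [-0.3, -0.5, -0.1]
gripper_width: 38.5
grasp_force: 60.5
```

Run:
```python
from h import *
d=hand([182])
go(672.6,0.3,323)
```

```text
depth hist [(90, 2033), (92, 1974), (94, 1909), (96, 1641), (98, 1801), (100, 1278), (102, 1048), (104, 991), (106, 832), (108, 728), (110, 743), (112, 858), (114, 1918), (116, 1884), (118, 1074), (120, 642), (122, 469), (124, 479), (126, 337), (134, 476), (136, 642), (138, 849), (140, 513), (142, 503), (144, 2020), (146, 1538), (180, 4738), (182, 2421)]
  L 182 n 7250 offset circle (array([ 0. , -0.8]), 42.8) med 181.7 std 0.68
GO (672.6, 0.3, 323) slide mm [-1.   0.  39.7] roll 0 yaw now 107.7 j6 -1.5 t 18.12 tilt -1.0 pos [671.6  -0.  362.7] w 38.5
```

Request:
{"op": "carry_out", "data": {
  "slide": [
    [0,0,0.015],
    [0,0,0.025],
    [0,0,0.033],
    [0,0,0.039],
    [0,0,0.039],
    [0,0,0.039]
  ],
  "roll": [0,0,0,0,0,0],
  "claw": [0.03,0.03,0.03,0.03,0.03,0.03]
}}

```text
clock: 18.88
position: [672.4, 0.6, 324.3]
ee_rot: [-0.155, 0.988, -0.0, 0.0]
contact_force: [-3.6, 1.4, 6.4]
gripper_width: 38.2
grasp_force: 61.3
```

Request:
{"op": "carry_out", "data": {
  "slide": [
    [0,0,0],
    [0,0,0],
    [0,0,0],
    [0,0,0],
    [0,0,-0.06],
    [0,0,-0.12],
    [0,0,-0.14],
    [0,0,-0.14]
  ],
  "roll": [0,0,0,0,0,0,0,0],
  "claw": [0.085,0.085,0.085,0.085,0.085,0.085,0.085,0.085]
}}

```text
clock: 19.88
position: [672.5, 0.5, 464.3]
ee_rot: [-0.154, 0.988, 0.0, 0.002]
contact_force: [0.2, 0.5, -0.5]
gripper_width: 85.0
grasp_force: 0.0
```

Run:
```python
from h import *
p,T,q=look('wrist','neck_center',[153],(672.5,1.5),None,65)
bands(q,[(27,34),(138,146),(174,181),(182,190)])
go(633,-219,400)
```

```text
wrist neck_center [257.2 185.8] 0.86 at z [(153, [673.0, 0.2])]
  z 27 34 n 1066 circle (array([672.5,   0.7]), 54.3) zmed 30.3
  z 138 146 n 3670 circle (array([ 6.731e+02, -5.000e-01]), 42.9) zmed 142.4
  z 174 181 n 968 circle (array([ 6.73e+02, -5.00e-01]), 19.7) zmed 178.3
  z 182 190 n 420 circle (array([672.6,  -0.7]), 10.7) zmed 185.9
GO (633, -219, 400) slide mm [ 104.2 -197.3   60.5] roll 0 yaw now 107.7 j6 -1.5 t 19.98 tilt -1.0 pos [6.723e+02 6.000e-01 4.605e+02] w 84.9
```

Request:
{"op": "carry_out", "data": {
  "slide": [
    [0.025,-0.047,0],
    [0.05,-0.095,0],
    [0.104,-0.197,0.06],
    [0.104,-0.197,0.11],
    [0.104,-0.197,0.11],
    [0.104,-0.197,0.11],
    [0.104,-0.197,0.11],
    [0.104,-0.197,0.11]
  ],
  "roll": [0,0,0,0,0,0,0,0],
  "claw": [0.085,0.085,0.085,0.085,0.085,0.085,0.085,0.085]
}}

```text
clock: 20.98
position: [634.1, -217.8, 353.5]
ee_rot: [-0.155, 0.988, -0.0, 0.001]
contact_force: [-0.4, 0.2, 0.8]
gripper_width: 85.1
grasp_force: 0.0
```

Run:
```python
from h import *
p,T,q=look('wrist','cup_center',[30],(633,-219),'w4.png',60)
bands(q,[(54,64),(57,62),(20,50)])
go(633,-219,200)
```

```text
wrist cup_center [255.4 181.6] 0.57 at z [(30, [633.5, -220.7])]
  z 54 64 n 934 circle (array([ 632.6, -220.8]), 29.6) zmed 59.9
  z 57 62 n 834 circle (array([ 632.6, -220.8]), 29.6) zmed 60.1
  z 20 50 n 2191 circle (array([ 630.7, -221.7]), 27.7) zmed 23.8
GO (633, -219, 200) slide mm [  1.6  -0.6 153.5] roll 0 yaw now 107.8 j6 -1.17 t 21.07 tilt -1.0 pos [ 634.  -217.9  353.5] w 85.0
```

View pics/w4.png

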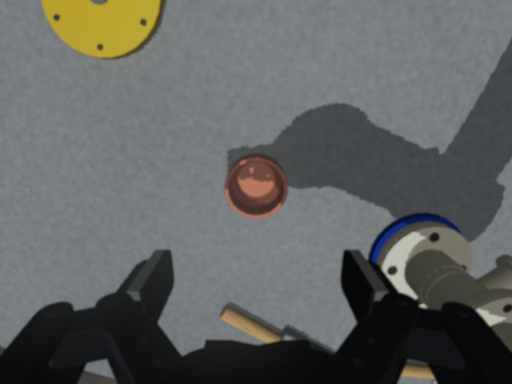

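The cup is at (256,185), mouth up, rim z 60, axis (632.6, -220.8). I'll grip its band.

Request:
{"op": "carry_out", "data": {
  "slide": [
    [0.002,-0.002,0.06],
    [0.002,-0.002,0.12],
    [0.002,-0.002,0.157],
    [0.002,-0.002,0.157],
    [0.002,-0.002,0.157],
    [0.002,-0.002,0.157],
    [0.002,-0.002,0.157],
    [0.002,-0.002,0.157]
  ],
  "roll": [0,0,0,0,0,0,0,0],
  "claw": [0.085,0.085,0.085,0.085,0.05,0.05,0.05,0.05]
}}

```text
clock: 22.08
position: [633.5, -221.2, 198.7]
ee_rot: [-0.155, 0.988, -0.001, 0.003]
contact_force: [0.7, 0.8, 7.6]
gripper_width: 59.4
grasp_force: 64.9
```

Request:
{"op": "carry_out", "data": {
  "slide": [
    [0,0,-0.06],
    [0,0,-0.12],
    [0,0,-0.18],
    [0,0,-0.24],
    [0,0,-0.25],
    [0,0,-0.25]
  ],
  "roll": [0,0,0,0,0,0],
  "claw": [0.05,0.05,0.05,0.05,0.05,0.05]
}}

```text
clock: 22.82
position: [631.7, -221.2, 446.3]
ee_rot: [-0.154, 0.988, 0.0, 0.001]
contact_force: [-0.7, -0.6, -1.4]
gripper_width: 59.0
grasp_force: 64.9
```

Run:
```python
from h import *
d=hand([138,140])
st=read_state();p=get_image('wrist');save('w5.png',p['img'])
go(673,-0.5,420)
```

```text
depth hist [(90, 2035), (92, 2097), (94, 1855), (96, 1692), (98, 1418), (100, 1150), (102, 978), (104, 868), (106, 787), (108, 782), (110, 1572), (112, 1971), (114, 1881), (116, 858), (118, 556), (120, 538), (122, 414), (130, 447), (136, 725), (138, 3085), (140, 863), (142, 760), (144, 706), (146, 711), (148, 627), (150, 617), (152, 616), (154, 600), (156, 546), (158, 534), (160, 512), (162, 498), (164, 488), (166, 487), (168, 444), (170, 419), (172, 371), (174, 887), (176, 1910)]
  L 138 n 4357 offset circle (array([-1.8, -0.5]), 32.9) med 138.7 std 1.01
  L 140 n 4912 offset circle (array([-2.3,  0.3]), 33.3) med 138.9 std 1.39
GO (673, -0.5, 420) slide mm [-106.4  197.6   23.4] roll 0 yaw now 107.7 j6 -1.17 t 22.93 tilt -1.0 pos [ 631.9 -221.1  443.2] w 59.6
```

View pics/w5.png

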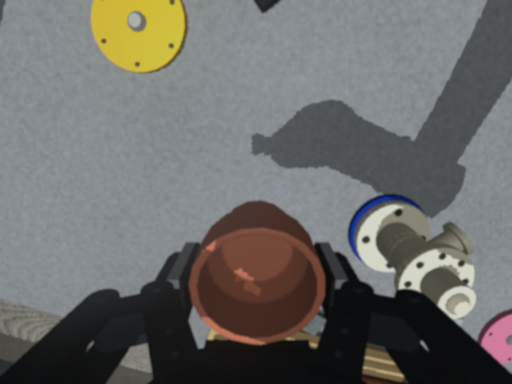

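The cup is held level with its mouth up, and the stack stands straight at (420,260).

Request:
{"op": "carry_out", "data": {
  "slide": [
    [-0.107,0.197,0.01],
    [-0.107,0.197,0.01],
    [-0.107,0.197,0.02],
    [-0.107,0.197,0.024],
    [-0.107,0.197,0.024],
    [-0.107,0.197,0.024],
    [-0.107,0.197,0.024]
  ],
  "roll": [0,0,0,0,0,0,0],
  "claw": [0.05,0.05,0.05,0.05,0.05,0.05,0.05]
}}

```text
clock: 23.8
position: [674.0, -2.3, 420.9]
ee_rot: [-0.154, 0.988, -0.0, -0.0]
contact_force: [-0.6, -1.1, -0.5]
gripper_width: 59.3
grasp_force: 64.9
```

Run:
```python
from h import *
go(674,-0.3,377)
```

```text
GO (674, -0.3, 377) slide mm [-0.6  1.9 43.9] roll 0 yaw now 107.7 j6 -1.5 t 23.8 tilt -1.0 pos [674.   -2.3 420.9] w 59.3
```

Request:
{"op": "carry_out", "data": {
  "slide": [
    [0,0.001,0.02],
    [0,0.001,0.03],
    [0,0.001,0.038],
    [0,0.001,0.044],
    [0,0.001,0.044],
    [0,0.001,0.044]
  ],
  "roll": [0,0,0,0,0,0],
  "claw": [0.05,0.05,0.05,0.05,0.05,0.05]
}}

```text
clock: 24.55
position: [673.9, -0.0, 377.5]
ee_rot: [-0.154, 0.988, 0.0, 0.0]
contact_force: [0.5, 0.4, -0.5]
gripper_width: 59.2
grasp_force: 65.0
```

Request:
{"op": "carry_out", "data": {
  "slide": [
    [0,0,0.001],
    [0,0,0.002],
    [0,0,0.002]
  ],
  "roll": [0,0,0],
  "claw": [0.05,0.05,0.05]
}}

```text
clock: 24.92
position: [673.9, -0.0, 376.7]
ee_rot: [-0.154, 0.988, -0.0, 0.001]
contact_force: [-1.6, 0.1, 6.2]
gripper_width: 59.4
grasp_force: 65.4
```

Contact shows the cup is seated. I'll release it and rise.

Request:
{"op": "carry_out", "data": {
  "slide": [
    [0,0,0],
    [0,0,0],
    [0,0,0],
    [0,0,0],
    [0,0,-0.05],
    [0,0,-0.1],
    [0,0,-0.13],
    [0,0,-0.13]
  ],
  "roll": [0,0,0,0,0,0,0,0],
  "claw": [0.085,0.085,0.085,0.085,0.085,0.085,0.085,0.085]
}}

```text
clock: 25.92
position: [673.6, -0.2, 508.8]
ee_rot: [-0.154, 0.988, -0.0, 0.003]
contact_force: [0.2, -0.6, 0.3]
gripper_width: 84.8
grasp_force: 0.0
```

Run:
```python
from h import *
p,T,q=look('wrist','cup_center',[208],(673,0),None,65)
bands(q,[(27,34),(138,146),(233,243)])
p=get_image('side'); save('side1.png',cv2.resize(p['img'][60:260,120:320],None,fx=2.5,fy=2.5))
```

```text
wrist cup_center [254.  187.2] 0.85 at z [(208, [674.4, -4.0])]
  z 27 34 n 831 circle (array([672.6,   0.7]), 54.4) zmed 30.3
  z 138 146 n 1752 circle (array([ 6.728e+02, -6.000e-01]), 42.7) zmed 142.4
  z 233 243 n 1071 circle (array([673.4,  -1.3]), 29.6) zmed 237.9
```

View pics/side1.png

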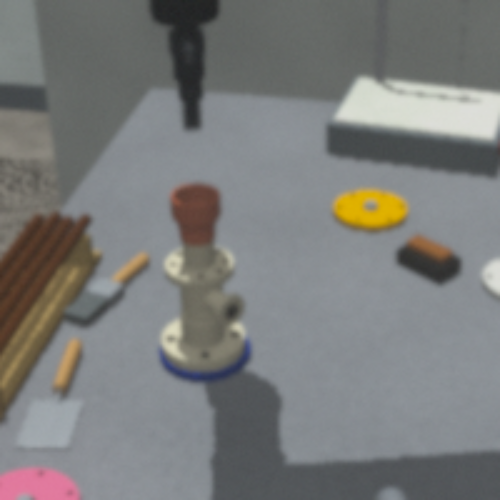

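The side view shows the full stack on the blue plate, upright with the gripper clear at (195,210). The rim is at z 238, as expected, so I'm handing it in.

```bash
python3 -c "
from bench import *
print(job_done())"
```

```text
the job is handed in; nothing more can be done
None
```

The pump pattern is stacked on the blue plate (foot flange, barrel, smaller flange, cup mouth up), each piece measured within 2 mm of centre and 0.5 mm of full depth, released and handed in at about 26 s on the robot's clock; the hand-in returned no verdict.

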